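# Clear the carton and touch-open the supply cupboard

## Robot

A 7-joint arm with a two-finger parallel gripper is mounted at the origin on the work surface. World frame = base frame: x ahead of the robot, y to its left, z up, the work surface at z = 0. Lengths are in m, angles in rad, forces in N, time in s.
With the tool pointing down it reaches from about 0.4 to 0.85 m from the base axis. Payload 4.5 kg.
Tool frame: the origin (TCP) lies on the centre line of the jaws, within the pads' length; the fingertips stand 22 mm ahead of it and the grasp point (between the pads) lies 3 mm ahead of it; z points along the fingers, y is the line along which they close (so a half turn about z gives the same grasp; the last joint's range is limited). The gripper opens to 88 mm and grips with 3 to 60 N. Pads are 18 mm wide; open, the fingers measure 123 mm over their backs; the gripper's body (75 mm by 187 mm) begins 45 mm behind the grasp point.
Start: joints at [1.202, 0.689, -0.195, 1.565, 0.157, 0.902, -0.215], TCP at [0.245, -0.575, 0.261] pointing down, gripper open.
Joint ranges: [-3.01, 3.01], [-0.46, 2.08], [-1.47, 1.51], [0.13, 2.56], [-1, 4.14], [0.04, 2.09], [-2.66, 2.66]. Speed limits (rad/s): [2.57, 2.57, 3.14, 3.14, 3.14, 3.14, 3.14].

## Interface

Orientations are given as a unit quaternion [x, y, z, w].
In Python, from station import read_state, read_camera, camera_params, close_job gives the robot as it stands. The module is installed in compiled form; this text tells all that it offers.
- The arm moves only by the tool apply_moves, never from a script. Its arguments are lists of equal length, an entry for each row: "twist": the turn, a rotation vector about the tool's x, y, z in degrees, a list of three; "slide": the shift along the tool's x, y, z in cm, a list of three; "fingers": the closure, from -1 (fully open) to 1 (shut). A call has 1 to 12 rows; each row shifts and turns the commanded pose from where the row before left it, along the tool's axes as they then stand; what a row does not reach is not made up. A row lasts 1/12 s, in which the tool goes at most 41.7 mm and 7.16 degrees, less where a joint would pass 70% of its speed; a pose out of reach is approached as far as the arm can. A call with a gripper value outside its range is refused whole. The fingers move at their own pace and stop on an object; "newtons" is the grip in N (left out, the last holds). Time passes only in rows, so rows that do not move let the fingers close. It gives the time, the measured TCP pose, the force, the opening and the grip force at its end, in the units of the state.
- read_state(): the state, without advancing time (a new reading comes with each control period).
- read_camera(name): name is "scene" or "top"; returns the picture (420x560x3 uint8, red, green, blue); there is no depth.
- camera_params(name): a dict with "mtx" (3x3 intrinsics, pixels), "R" (3x3) and "t" (3): a world point X has camera coordinates R X + t. Camera axes: x right, y down, z forward; pixel columns grow to the right and rows downward; lengths in m; the calibration is good to about 2 mm. A picture is of the moment at which its call begins. camera_params takes no time and is no camera call.
- close_job(): hands the job in; it is judged then, once.
The state is a dict: "t": time; "q": joint angles; "qd": joint speeds; "effort": joint torques, N m; "position": TCP position; "ee_rot": TCP orientation; "ft_force": force on the tool from outside, world axes, zero at the start; "torque": the same for the moment, N m; "finger_gap": opening from 0.0 (shut) to 1.0 (fully open); "grip_force": force on a finger pad.
Only numpy, scipy, OpenCV 4.12 (cv2) and the standard library are available. Lean on these libraries where they do the work, as an engineer would, in place of code of your own. Each camera call takes 0.05 s, during which the arm holds its last target. There are 200 camera calls.

## Task

A carton stands in front of the supply cupboard's push-to-open door. With the fingertips, slide the carton sideways along the bench, to either side, until no part of it is in front of the door; then press the door in near its free edge until the catch lets go, and back away so that its spring leaves it standing ajar. Grasp and lift nothing, do not tip the carton, and leave the other things where they are.

Things in the scene. Friction and masses are not known exactly. Their poses are not given: they have to be found in the camera images.
- cupboard: White laminate bench-top cupboard, fixed, 160 deep (its x) x 260 wide (its y) x 220 high mm. Origin: centre of its underside, on the bench. Its -x side is the front, covered by one flat door without a handle; the door's outer face lies 103 mm from the origin towards -x. Its +y side is the left one, seen from the robot.
- press_point (a point): Where to press, along cupboard +x: on the door's outer face, 40 mm from its free (right, cupboard -y) edge, 35 mm below its top edge (216 mm above the bench). Moves with the door. The catch lets go 4 mm in, at 2 to 4 N; a hard stop comes at 6 mm. The first touch jolts the force reading, so press by distance, some 8 mm past the touch, or with a force stop of 12 N or more.
- door_hinge (a point): Half-way up the vertical hinge axis, on the door's inner face at its left (cupboard +y) edge. The door is 252 wide x 212 high x 16 thick mm and reaches from the hinge towards -y.
- door (a joint): Door angle, rad: 0 shut and caught, positive open (free edge swings out towards cupboard -x), about -0.02 when pressed in to the release. Once pressed there the catch stays released, and as the finger backs off a soft spring swings the door to about 0.3 rad (free edge some 75 mm out) and holds it there. It cannot be opened by pulling.
- carton_center (a point): Centre of the loose carton, white with a blue band round its foot, 100 (its x) x 110 (its y) x 70 high mm, 0.3 to 0.55 kg, too big to grasp; it slides on the bench and starts 15 to 50 mm in front of the door. This point is 35 mm above its underside.
- pen_pot: Bystander: dark round pot with pens, 72 across x 100 high mm (pens to 150), standing beside the cupboard. Origin: centre of its underside.
- tape_roll: Bystander: roll of tape lying flat, 100 across x 48 high mm, standing beside the cupboard, on the other side from the pot. Origin: centre of its underside.
- stapler: Bystander: black and steel stapler, 36 x 140 x 46 mm, lying on the cupboard's top towards its back, long side (its y) along the cupboard's width. Origin: centre of its underside.
Mind the look-alikes: they are no part of the job. What is shaped like the part that bears carton_center but orange or pink is not meant.

How it is judged:
By the outcome, as a careful person would: the job done as asked, in the order asked, and still so for the second after the job is handed in, with the robot touching nothing.
It also fails if it takes over 53 s, if anything falls off the work surface, if the arm or the gripper's body presses on something with over 40 N, if the wrist force passes 120 N, or if a joint passes its speed limit or range.

## Working session

There is one attempt and no reset: what is moved stays moved. The work goes in short steps, Python scripts to look and compute and a tool call to move; the robot and the scene stay as the last step left them, time stands still between calls to the robot, and variables do not carry over. Pictures are saved under pics/ and viewed, at most 10 in all, crops included, and the job is handed in when it is done.

Besides the shell and the picture viewer there is one more tool, called after "Call:" as name(argument=value, ...), one argument or row to a line, values as JSON. apply_moves: Moves the arm, as the interface text tells. Its arguments: {"type":"object","properties":{"twist":{"type":"array"},"slide":{"type":"array"},"fingers":{"type":"array"},"newtons":{"type":"number"}},"required":["twist","slide","fingers"]}

```bash
mkdir -p pics; python3 - <<'E'
from station import *
import cv2
s=read_state(); print(s['t'],s['position'],s['ee_rot'],s['finger_gap'])
for n in("scene","top"):
    im=read_camera(n); cv2.imwrite(f"pics/{n}0.png",im[:,:,::-1]); p=camera_params(n); print(n,p)
E
```

```text
0.0 [ 0.24471489 -0.57445627  0.25991341] [ 9.79774230e-01  2.00104010e-01 -2.55065018e-04 -8.81835825e-04] 1.0020358463338412
scene {'mtx': array([[402.31367334,   0.        , 287.13595989],
       [  0.        , 402.31367334, 212.49942406],
       [  0.        ,   0.        ,   1.        ]]), 'R': array([[-0.8457603 ,  0.53356144,  0.00130673],
       [ 0.4798268 ,  0.76165085, -0.43549309],
       [-0.23335759, -0.36769576, -0.90019113]]), 't': array([ 0.51147089, -0.21774396,  1.29977928])}
top {'mtx': array([[457.15188818,   0.        , 282.02187816],
       [  0.        , 457.15188818, 204.18194795],
       [  0.        ,   0.        ,   1.        ]]), 'R': array([[ 2.72778564e-04, -9.99997250e-01,  2.32939995e-03],
       [-9.82703099e-01, -6.99436249e-04, -1.85186741e-01],
       [ 1.85187861e-01, -2.23859357e-03, -9.82700588e-01]]), 't': array([-0.01339472,  0.64762777,  1.14656309])}
```

View pics/scene0.png

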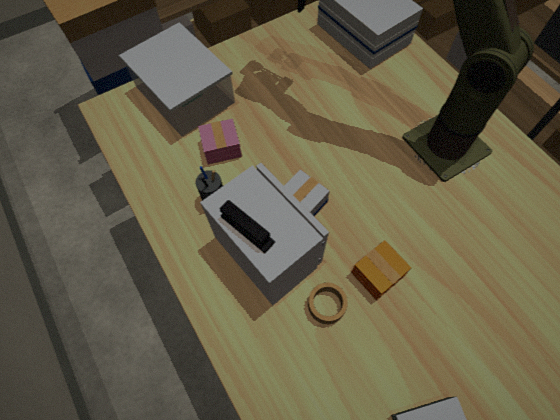

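View pics/top0.png

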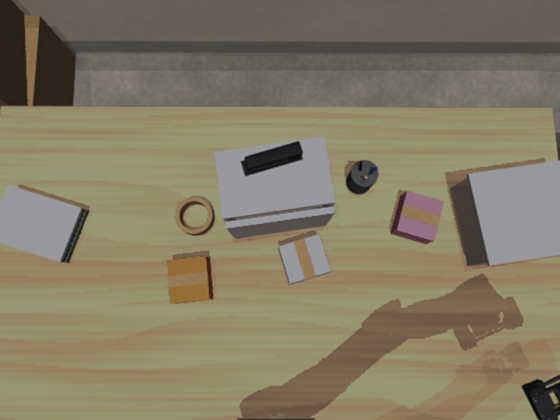

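The scene picture shows the white carton at (305,193) in front of the cupboard, the pot at (208,185), the pink box at (220,140) and the orange box at (380,268). In the top picture the carton is at (304,258), in front of the right half of the door. Pink is at (418,217), the pot at (362,175), the tape at (195,215) and orange at (190,280). The carton's shorter way out is to the right (-y). Next I'll measure.

```bash
cat > h.py <<'E'
import numpy as np, cv2
from station import *
def cast(n,uv,z):
    p=camera_params(n); uv=np.atleast_2d(np.float64(uv)); R,t=p['R'],p['t']
    d=np.c_[uv,np.ones(len(uv))]@np.linalg.inv(p['mtx']).T@R; c=-R.T@t
    return c+d*((z-c[2])/d[:,2])[:,None]
E
python3 - <<'E'
from h import *
im=cv2.imread('pics/top0.png')
c=im[120:320,140:460]; c=cv2.resize(c,None,fx=2.5,fy=2.5,interpolation=cv2.INTER_CUBIC); cv2.imwrite('pics/crop.png',c)
hsv=cv2.cvtColor(im,cv2.COLOR_BGR2HSV)
def rep(m,name,z):
    cs,_=cv2.findContours(m.astype(np.uint8),cv2.RETR_EXTERNAL,cv2.CHAIN_APPROX_NONE)
    for k in cs:
        if cv2.contourArea(k)>300:
            r=cv2.minAreaRect(k); b=cv2.boxPoints(r); w=cast('top',b,z)[:,:2]
            print(name,np.round(r[0]),np.round(b).tolist(),np.round(w.mean(0),3),np.round(w,3).tolist())
S,V,H=hsv[...,1],hsv[...,2],hsv[...,0]
m=((S<60)&(V>110)); m[:,:140]=0;m[:,440:]=0;m[:110]=0
rep(m,'white',.07); rep(m,'white22',.22)
m=(H>140)&(S>50)&(V>60);rep(m,'pink',.07)
m=(H<18)&(S>150)&(V>100);m[:,:140]=0;m[:,230:]=0;rep(m,'orange',.07)
m=(V<90);m[:,345:385]&=True;m2=np.zeros_like(m);m2[150:200,340:385]=m[150:200,340:385];rep(m2,'pot',.1)
E
```

```text
white [291. 262.] [[277.0, 246.0], [293.0, 241.0], [305.0, 279.0], [289.0, 284.0]] [ 0.495 -0.036] [[0.537, -0.001], [0.55, -0.041], [0.452, -0.071], [0.44, -0.031]]
white [317. 254.] [[303.0, 238.0], [319.0, 233.0], [331.0, 271.0], [316.0, 276.0]] [ 0.515 -0.103] [[0.558, -0.068], [0.57, -0.108], [0.473, -0.138], [0.461, -0.098]]
white [361. 216.] [[332.0, 215.0], [389.0, 208.0], [390.0, 218.0], [334.0, 225.0]] [ 0.613 -0.22 ] [[0.618, -0.144], [0.637, -0.293], [0.609, -0.295], [0.59, -0.147]]
white [279. 217.] [[224.0, 221.0], [334.0, 205.0], [335.0, 213.0], [225.0, 229.0]] [ 0.612 -0.007] [[0.601, 0.138], [0.645, -0.148], [0.623, -0.151], [0.58, 0.134]]
white [272. 177.] [[208.0, 151.0], [326.0, 134.0], [336.0, 203.0], [218.0, 220.0]] [0.72  0.014] [[0.789, 0.186], [0.838, -0.131], [0.65, -0.153], [0.604, 0.155]]
white22 [291. 262.] [[277.0, 246.0], [293.0, 241.0], [305.0, 279.0], [289.0, 284.0]] [ 0.486 -0.033] [[0.523, -0.002], [0.534, -0.037], [0.448, -0.063], [0.438, -0.028]]
white22 [317. 254.] [[303.0, 238.0], [319.0, 233.0], [331.0, 271.0], [316.0, 276.0]] [ 0.504 -0.091] [
[... 526 characters left out ...]
 -0.115], [0.621, -0.135], [0.581, 0.134]]
pink [414. 229.] [[390.0, 232.0], [396.0, 213.0], [438.0, 225.0], [432.0, 245.0]] [ 0.582 -0.355] [[0.571, -0.293], [0.623, -0.311], [0.591, -0.418], [0.54, -0.4]]
pink [421. 202.] [[398.0, 203.0], [402.0, 189.0], [443.0, 201.0], [439.0, 215.0]] [ 0.652 -0.377] [[0.649, -0.318], [0.686, -0.331], [0.654, -0.437], [0.617, -0.424]]
orange [187. 265.] [[166.0, 260.0], [205.0, 256.0], [207.0, 270.0], [168.0, 275.0]] [0.487 0.231] [[0.5, 0.283], [0.511, 0.184], [0.474, 0.179], [0.463, 0.277]]
pot [361. 176.] [[339.0, 181.0], [362.0, 154.0], [383.0, 172.0], [360.0, 199.0]] [ 0.713 -0.217] [[0.701, -0.161], [0.772, -0.222], [0.725, -0.274], [0.655, -0.212]]
```

View pics/crop.png

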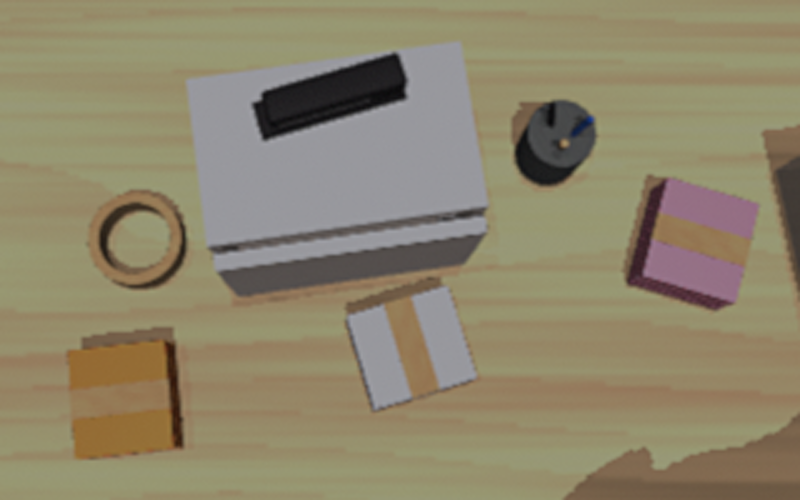

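The crop shows the carton's top corners at crop (347,317), (443,287), (477,378) and (374,410). The door's outer top edge runs from (217,269) to (486,232), and the pink top's corners include (643,278) and (737,303).

```bash
python3 - <<'E'
from h import *
f=lambda c,z:cast('top',np.array(c)/2.5+[140-.3,120-.3],z)[:,:2]
d=f([(217,269),(486,232)],.216); print('door',d.round(4), np.linalg.norm(d[0]-d[1]))
cb=f([(188,80),(461,43)],.22); print('back',cb.round(4),np.linalg.norm(cb[0]-cb[1]))
u=(d[1]-d[0]);u/=np.linalg.norm(u); ub=cb[1]-cb[0]; print('yaw(front,back)',np.degrees(np.arctan2(u[0],-u[1])),np.degrees(np.arctan2(ub[0],-ub[1])))
k=f([(347,317),(443,287),(477,378),(374,410)],.07); kc=k.mean(0)
print('carton',k.round(4),kc.round(4),[np.linalg.norm(k[i]-k[i-1]).round(3) for i in range(4)])
pk=f([(668,178),(757,203),(737,303),(643,278)],.07);print('pink',pk.round(4))
n=np.array([-u[1],u[0]]); 
if n[0]<0:n=-n
free=d[1]; press=free-u*.04
print('u(right)',u,'n(in)',n,'press',press.round(4))
for name,P in(('carton',k),('pink',pk),('cc',kc[None])): print(name,'along right of free edge',((P-free)@u).round(4),'in',((P-free)@n).round(4))
s=read_state(); from scipy.spatial.transform import Rotation as R
r=R.from_quat(s['ee_rot']); print(r.as_matrix().round(3))
E
```

```text
door [[ 0.5648  0.1134]
 [ 0.5991 -0.1318]] 0.24762353099819165
back [[ 0.7422  0.1441]
 [ 0.7786 -0.1116]] 0.258240600478272
yaw(front,back) 7.953617247886976 8.113360194520395
carton [[ 0.535  -0.004 ]
 [ 0.5661 -0.1033]
 [ 0.4728 -0.1367]
 [ 0.4406 -0.0316]] [ 0.5036 -0.0689] [np.float64(0.098), np.float64(0.104), np.float64(0.099), np.float64(0.11)]
pink [[ 0.6817 -0.3422]
 [ 0.6549 -0.4343]
 [ 0.5496 -0.4068]
 [ 0.5756 -0.3109]]
u(right) [ 0.1383714  -0.99038041] n(in) [0.99038041 0.1383714 ] press [ 0.5935 -0.0922]
carton along right of free edge [-0.1355 -0.0328 -0.0126 -0.1212] in [-0.0458 -0.0287 -0.1257 -0.143 ]
pink along right of free edge [0.2197 0.3073 0.2655 0.1741] in [ 0.0527  0.0135 -0.087  -0.048 ]
cc along right of free edge [-0.0755] in [-0.0858]
[[ 0.92   0.392 -0.001]
 [ 0.392 -0.92   0.001]
 [-0.    -0.002 -1.   ]]
```

Call:
apply_moves(
  twist=[
    [0,0,0],
    [0,0,0],
    [0,0,0],
    [0,0,0],
    [0,0,0],
    [0,0,0],
    [0,0,0],
    [0,0,0],
    [0,0,0],
    [0,0,0],
    [0,0,0],
    [0,0,0],
  ],
  slide=[
    [1.8,-1.91,0],
    [1.8,-1.91,0],
    [1.8,-1.91,0],
    [1.8,-1.91,0],
    [1.8,-1.91,0],
    [1.8,-1.91,0],
    [1.8,-1.91,0],
    [1.8,-1.91,0],
    [1.8,-1.91,0],
    [1.8,-1.91,0],
    [1.8,-1.91,0],
    [1.8,-1.91,0],
  ],
  fingers=[-0.36,-0.36,-0.36,-0.36,-0.36,-0.36,-0.36,-0.36,-0.36,-0.36,-0.36,-0.36],
)

```text
t: 1.1
position: [0.354, -0.2782, 0.2606]
ee_rot: [0.98, 0.2, -0.0, -0.0]
ft_force: [1.1, 0.8, 0.5]
finger_gap: 0.682
grip_force: 0.0
```

Call:
apply_moves(
  twist=[
    [0,0,0],
    [0,0,0],
    [0,0,0],
    [0,0,0],
    [0,0,0],
    [0,0,0],
    [0,0,0],
    [0,0,0],
    [0,0,0],
    [0,0,0],
    [0,0,0],
    [0,0,0],
  ],
  slide=[
    [1.8,-1.91,0],
    [1.8,-1.91,0],
    [1.8,-1.91,0],
    [1.8,-1.91,0],
    [1.8,-1.91,0],
    [1.8,-1.91,0],
    [1.8,-1.91,0],
    [1.8,-1.91,0],
    [1.8,-1.91,0],
    [1.8,-1.91,0],
    [1.8,-1.91,0],
    [1.8,-1.91,0],
  ],
  fingers=[-0.36,-0.36,-0.36,-0.36,-0.36,-0.36,-0.36,-0.36,-0.36,-0.36,-0.36,-0.36],
)

```text
t: 2.1
position: [0.4628, 0.0174, 0.2605]
ee_rot: [0.98, 0.2, -0.0, 0.0]
ft_force: [0.2, -0.5, 0.6]
finger_gap: 0.679
grip_force: 0.0
```

Call:
apply_moves(
  twist=[
    [0,0,-6.8],
    [0,0,-6.8],
    [0,0,-6.8],
    [0,0,-6.8],
    [0,0,-6.8],
    [0,0,-6.8],
    [0,0,-6.8],
    [0,0,-6.8],
    [0,0,-6.8],
    [0,0,-6.8],
    [0,0,-6.8],
    [0,0,0],
  ],
  slide=[
    [0,0,0],
    [0,0,0],
    [0,0,0],
    [0,0,0],
    [0,0,0],
    [0,0,0],
    [0,0,0],
    [0,0,0],
    [0,0,0],
    [0,0,0],
    [0,0,0],
    [0,0,0],
  ],
  fingers=[-0.36,-0.36,-0.36,-0.36,-0.36,-0.36,-0.36,-0.36,-0.36,-0.36,-0.36,-0.36],
)

```text
t: 3.1
position: [0.4625, 0.0159, 0.2604]
ee_rot: [0.656, 0.755, -0.0, -0.0]
ft_force: [0.3, 1.0, 0.5]
finger_gap: 0.679
grip_force: 0.0
```

```bash
cat >> h.py <<'E'
from scipy.spatial.transform import Rotation as R
u=np.array([.1384,-.9904]); n=np.array([.9904,.1384]); free=np.array([.5991,-.1318])
def st():
    s=read_state(); p=np.array(s['position']); print('t',s['t'],'p',p.round(4),'along',((p[:2]-free)@u).round(4),'in',((p[:2]-free)@n).round(4),'F',np.round(s['ft_force'],2),'gap',round(s['finger_gap'],3)); print(R.from_quat(s['ee_rot']).as_matrix().round(3)); return s
E
python3 -c "from h import *;st()"
```

```text
t 3.1 p [0.4625 0.0159 0.2604] along -0.1652 in -0.1149 F [0.28 0.99 0.53] gap 0.679
[[-0.14   0.99  -0.001]
 [ 0.99   0.14   0.   ]
 [ 0.    -0.001 -1.   ]]
```

Call:
apply_moves(
  twist=[
    [0,0,0],
    [0,0,0],
    [0,0,0],
    [0,0,0],
    [0,0,0],
    [0,0,0],
    [0,0,0],
    [0,0,0],
    [0,0,0],
    [0,0,0],
    [0,0,0],
    [0,0,0],
  ],
  slide=[
    [0,0,2],
    [0,0,2],
    [0,0,2],
    [0,0,2],
    [0,0,2],
    [0,0,2],
    [0,0,2],
    [0,0,2],
    [0,0,2],
    [0,0,2],
    [0,0,1.3],
    [0,0,0],
  ],
  fingers=[-0.36,-0.36,-0.36,-0.36,-0.36,-0.36,-0.36,-0.36,-0.36,-0.36,-0.36,-0.36],
)

```text
t: 4.1
position: [0.4619, 0.0162, 0.0456]
ee_rot: [0.657, 0.753, -0.002, -0.001]
ft_force: [-0.5, -0.4, 0.1]
finger_gap: 0.679
grip_force: 0.0
```

Call:
apply_moves(
  twist=[
    [0,0,0],
    [0,0,0],
    [0,0,0],
    [0,0,0],
    [0,0,0],
    [0,0,0],
    [0,0,0],
    [0,0,0],
    [0,0,0],
    [0,0,0],
    [0,0,0],
    [0,0,0],
  ],
  slide=[
    [-0.6,0,0],
    [-0.6,0,0],
    [-0.6,0,0],
    [-0.6,0,0],
    [-0.6,0,0],
    [-0.6,0,0],
    [-0.6,0,0],
    [-0.6,0,0],
    [-0.6,0,0],
    [-0.6,0,0],
    [-0.6,0,0],
    [-0.6,0,0],
  ],
  fingers=[-0.36,-0.36,-0.36,-0.36,-0.36,-0.36,-0.36,-0.36,-0.36,-0.36,-0.36,-0.36],
)

```text
t: 5.1
position: [0.4743, -0.0533, 0.0485]
ee_rot: [0.656, 0.755, 0.003, 0.0]
ft_force: [0.5, 5.7, 4.2]
finger_gap: 0.681
grip_force: 3.0
```

```bash
python3 -c "
from h import *;st();cv2.imwrite('pics/t1.png',cv2.resize(read_camera('top')[120:320,140:460,::-1],None,fx=2.5,fy=2.5,interpolation=cv2.INTER_CUBIC))"
```

```text
t 5.1 p [ 0.4743 -0.0533  0.0485] along -0.0951 in -0.1128 F [0.46 5.75 4.15] gap 0.681
[[-0.14   0.99   0.004]
 [ 0.99   0.14   0.004]
 [ 0.004  0.005 -1.   ]]
```

View pics/t1.png

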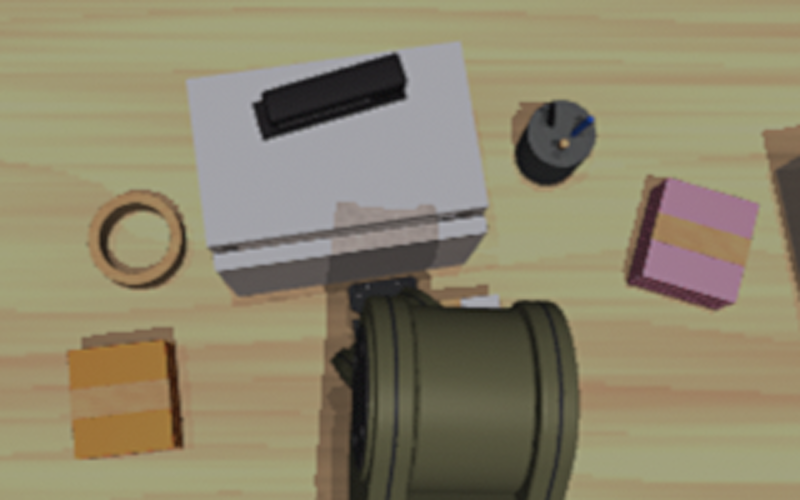

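The carton is moving right; its corner is visible at crop (480,300), beside the gripper at (390,295). I'll push on to about 10 cm further.

Call:
apply_moves(
  twist=[
    [0,0,0],
    [0,0,0],
    [0,0,0],
    [0,0,0],
    [0,0,0],
    [0,0,0],
    [0,0,0],
    [0,0,0],
    [0,0,0],
    [0,0,0],
    [0,0,0],
    [0,0,0],
  ],
  slide=[
    [-0.6,0,0],
    [-0.6,0,0],
    [-0.6,0,0],
    [-0.6,0,0],
    [-0.6,0,0],
    [-0.6,0,0],
    [-0.6,0,0],
    [-0.6,0,0],
    [-0.6,0,0],
    [-0.6,0,0],
    [-0.6,0,0],
    [-0.6,0,0],
  ],
  fingers=[-0.36,-0.36,-0.36,-0.36,-0.36,-0.36,-0.36,-0.36,-0.36,-0.36,-0.36,-0.36],
)

```text
t: 6.15
position: [0.4826, -0.125, 0.0482]
ee_rot: [0.656, 0.755, 0.001, -0.001]
ft_force: [-0.5, 6.1, 3.8]
finger_gap: 0.683
grip_force: 3.1
```

Call:
apply_moves(
  twist=[
    [0,0,0],
    [0,0,0],
    [0,0,0],
    [0,0,0],
    [0,0,0],
    [0,0,0],
    [0,0,0],
  ],
  slide=[
    [-0.6,0,0],
    [-0.6,0,0],
    [-0.6,0,0],
    [-0.6,0,0],
    [-0.4,0,0],
    [0,0,0],
    [0,0,0],
  ],
  fingers=[-0.36,-0.36,-0.36,-0.36,-0.36,-0.36,-0.36],
)

```text
t: 6.73
position: [0.4862, -0.1543, 0.048]
ee_rot: [0.657, 0.754, 0.0, -0.0]
ft_force: [-0.3, 3.4, 3.5]
finger_gap: 0.681
grip_force: 1.9
```

```bash
python3 -c "
from h import *;st();cv2.imwrite('pics/t2.png',cv2.resize(read_camera('top')[120:320,140:460,::-1],None,fx=2.5,fy=2.5,interpolation=cv2.INTER_CUBIC))"
```

```text
t 6.7333 p [ 0.4862 -0.1543  0.048 ] along 0.0066 in -0.1149 F [-0.32  3.42  3.51] gap 0.681
[[-0.137  0.991  0.   ]
 [ 0.991  0.137  0.   ]
 [ 0.     0.    -1.   ]]
```

View pics/t2.png

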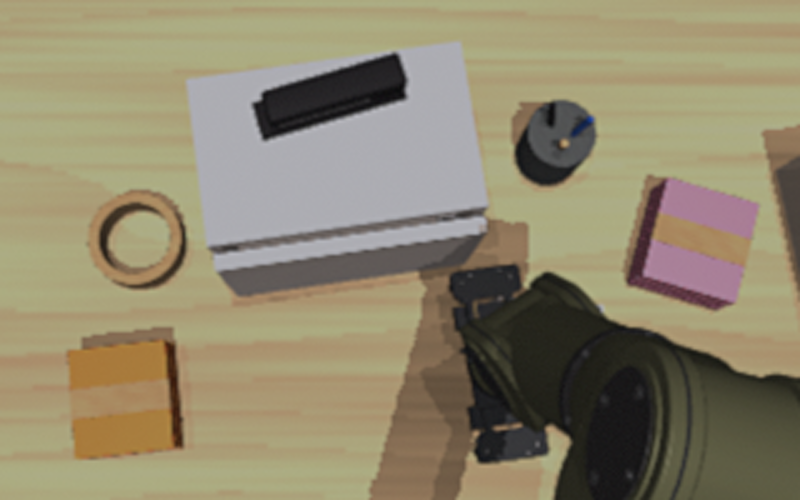

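The gripper stands just right of the door's free edge, crop (490,360), with the carton hidden under the wrist. I'll push 8 mm more for margin, then back off, lift and look.

Call:
apply_moves(
  twist=[
    [0,0,0],
    [0,0,0],
    [0,0,0],
    [0,0,0],
    [0,0,0],
    [0,0,0],
    [0,0,0],
  ],
  slide=[
    [-0.4,0,0],
    [-0.4,0,0],
    [0,0,0],
    [1,0,0],
    [1,0,0],
    [1,0,0],
    [0,0,0],
  ],
  fingers=[-0.36,-0.36,-0.36,-0.36,-0.36,-0.36,-0.36],
)

```text
t: 7.37
position: [0.4828, -0.1315, 0.0476]
ee_rot: [0.656, 0.755, -0.001, -0.0]
ft_force: [-0.3, 0.0, -0.1]
finger_gap: 0.679
grip_force: 0.0
```

Call:
apply_moves(
  twist=[
    [0,0,0],
    [0,0,0],
    [0,0,0],
    [0,0,0],
    [0,0,0],
    [0,0,0],
    [0,0,0],
    [0,0,0],
    [0,0,0],
    [0,0,0],
    [0,0,0],
    [0,0,0],
  ],
  slide=[
    [0,0,-2.1],
    [0,0,-2.1],
    [0,0,-2.1],
    [0,0,-2.1],
    [0,0,-2.1],
    [0,0,-2.1],
    [0,0,-2.1],
    [0,0,-2.1],
    [0,0,-2.1],
    [0,0,-2.1],
    [0,0,-2.1],
    [0,0,-2.1],
  ],
  fingers=[1,1,1,1,1,1,1,1,1,1,1,1],
)

```text
t: 8.37
position: [0.4824, -0.1343, 0.3006]
ee_rot: [0.658, 0.753, -0.001, -0.0]
ft_force: [0.7, 0.3, -0.1]
finger_gap: -0.0
grip_force: 0.0
```

Call:
apply_moves(
  twist=[
    [0,0,0],
    [0,0,0],
    [0,0,0],
    [0,0,0],
    [0,0,0],
  ],
  slide=[
    [1,-2,0],
    [1,-2,0],
    [1,-2,0],
    [1,-2,0],
    [0,0,0],
  ],
  fingers=[1,1,1,1,1],
)

```text
t: 8.78
position: [0.3935, -0.1045, 0.2994]
ee_rot: [0.657, 0.754, -0.003, -0.002]
ft_force: [-0.9, -0.6, -0.4]
finger_gap: 0.01
grip_force: 0.0
```

```bash
python3 -c "
from h import *;print(np.round(st()['q'],2))
for c in('top','scene'): cv2.imwrite(f'pics/{c}3.png',cv2.resize(read_camera(c)[100:310,140:460,::-1],None,fx=2.5,fy=2.5,interpolation=cv2.INTER_CUBIC))"
```

```text
t 8.7833 p [ 0.3935 -0.1045  0.2994] along -0.0555 in -0.1999 F [-0.86 -0.62 -0.4 ] gap 0.01
[[-0.136  0.991 -0.007]
 [ 0.991  0.136 -0.003]
 [-0.002 -0.007 -1.   ]]
[ 0.63  0.41 -0.69  2.11  0.39  0.76 -0.17]
```

View pics/top3.png

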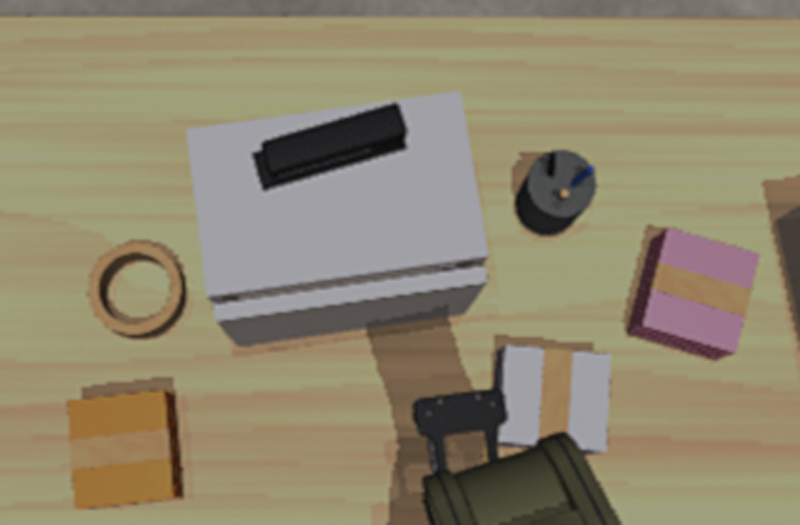

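View pics/scene3.png

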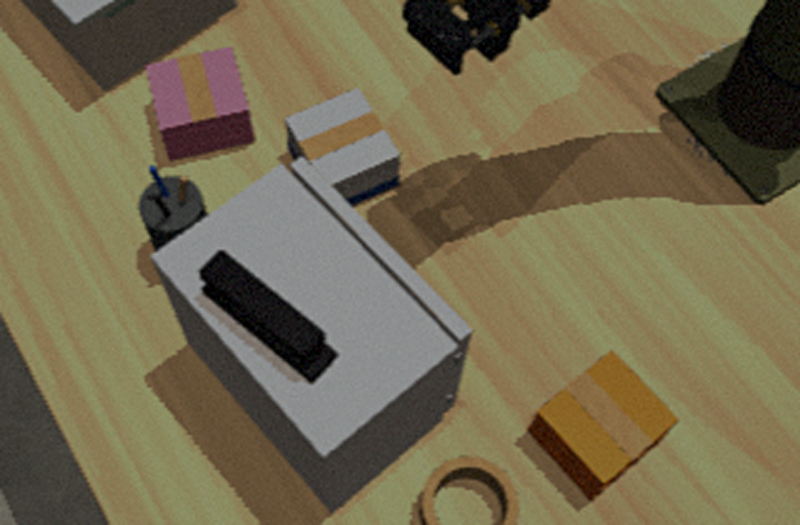

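The top view shows the carton at crop (553,398), upright, with its left top corners at (505,345) and (498,443). It's clear of the door's free edge at (486,282), and pink, the pot and the stapler haven't moved. I'll check the margin and plan the press.

```bash
python3 - <<'E'
from h import *
k=cast('top',np.array([(505,345),(610,352),(607,452),(498,443)])/2.5+[139.7,99.7],.07)[:,:2]
print(((k-free)@u).round(4),((k-free)@n).round(4))
E
```

```text
[0.0295 0.1357 0.1145 0.0062] [-0.0458 -0.0679 -0.1678 -0.1436]
```

Only about 6 mm of margin at the carton's front corner, which swung into the gap between the fingers. I'll nudge again with the fingers closer together.

Call:
apply_moves(
  twist=[
    [0,0,0],
    [0,0,0],
    [0,0,0],
    [0,0,0],
    [0,0,0],
  ],
  slide=[
    [-0.6,2,0],
    [-0.6,2,0],
    [-0.6,2,0],
    [-0.6,2.2,0],
    [0,0,0],
  ],
  fingers=[0.32,0.32,0.32,0.32,0.32],
)

```text
t: 9.3
position: [0.4883, -0.1178, 0.2996]
ee_rot: [0.658, 0.753, 0.002, 0.002]
ft_force: [0.9, -0.2, 0.5]
finger_gap: 0.333
grip_force: 0.0
```

Call:
apply_moves(
  twist=[
    [0,0,0],
    [0,0,0],
    [0,0,0],
    [0,0,0],
    [0,0,0],
    [0,0,0],
    [0,0,0],
    [0,0,0],
    [0,0,0],
    [0,0,0],
    [0,0,0],
    [0,0,0],
  ],
  slide=[
    [0,0,2.3],
    [0,0,2.3],
    [0,0,2.3],
    [0,0,2.3],
    [0,0,2.3],
    [0,0,2.3],
    [0,0,2.3],
    [0,0,2.3],
    [0,0,2.3],
    [0,0,2.3],
    [0,0,2.2],
    [0,0,0],
  ],
  fingers=[0.32,0.32,0.32,0.32,0.32,0.32,0.32,0.32,0.32,0.32,0.32,0.32],
)

```text
t: 10.3
position: [0.4819, -0.1168, 0.0444]
ee_rot: [0.657, 0.754, -0.002, -0.002]
ft_force: [0.6, -0.3, 0.1]
finger_gap: 0.343
grip_force: 0.0
```

```bash
python3 -c "from h import *;st()"
```

```text
t 10.3 p [ 0.4819 -0.1168  0.0444] along -0.0311 in -0.114 F [ 0.58 -0.26  0.13] gap 0.343
[[-0.137  0.99  -0.005]
 [ 0.991  0.137 -0.001]
 [-0.    -0.005 -1.   ]]
```

Call:
apply_moves(
  twist=[
    [0,0,0],
    [0,0,0],
    [0,0,0],
    [0,0,0],
    [0,0,0],
    [0,0,0],
    [0,0,0],
    [0,0,0],
    [0,0,0],
    [0,0,0],
    [0,0,0],
    [0,0,0],
  ],
  slide=[
    [-0.5,-0.5,0],
    [-0.5,0,0],
    [-0.5,0,0],
    [-0.5,0,0],
    [-0.5,0,0],
    [-0.5,0,0],
    [-0.5,0,0],
    [-0.5,0,0],
    [-0.5,0,0],
    [-0.4,0,0],
    [0,0,0],
    [0,0,0],
  ],
  fingers=[0.32,0.32,0.32,0.32,0.32,0.32,0.32,0.32,0.32,0.32,0.32,0.32],
)

```text
t: 11.3
position: [0.4841, -0.1653, 0.0478]
ee_rot: [0.657, 0.754, -0.0, -0.001]
ft_force: [-2.1, 2.9, 1.1]
finger_gap: 0.338
grip_force: 1.5
```

Call:
apply_moves(
  twist=[
    [0,0,0],
    [0,0,0],
    [0,0,0],
    [0,0,0],
    [0,0,0],
    [0,0,0],
    [0,0,0],
    [0,0,0],
    [0,0,0],
    [0,0,0],
    [0,0,0],
    [0,0,0],
  ],
  slide=[
    [1,0,0],
    [1,0,0],
    [1,0,0],
    [0,0,-2],
    [0,0,-3],
    [0,0,-3],
    [0,0,-3],
    [0,0,-3],
    [0,0,-3],
    [0,0,-3],
    [0,0,-3],
    [0,0,-2.2],
  ],
  fingers=[0.32,0.32,0.32,0.32,1,1,1,1,1,1,1,1],
)

```text
t: 12.3
position: [0.4816, -0.1364, 0.3025]
ee_rot: [0.657, 0.754, 0.001, 0.002]
ft_force: [-0.2, -0.6, -1.1]
finger_gap: 0.006
grip_force: 0.0
```

Call:
apply_moves(
  twist=[
    [0,0,0],
    [0,0,0],
    [0,0,0],
    [0,0,0],
    [0,0,0],
  ],
  slide=[
    [1,-2,0],
    [1,-2,0],
    [1,-2,0],
    [1,-2,0],
    [0,0,0],
  ],
  fingers=[1,1,1,1,1],
)

```text
t: 12.72
position: [0.3918, -0.107, 0.2997]
ee_rot: [0.656, 0.754, -0.002, -0.001]
ft_force: [-0.4, -0.1, 0.0]
finger_gap: 0.007
grip_force: 0.0
```

```bash
python3 -c "
from h import *;print(np.round(st()['q'],2))
for c in('top',): cv2.imwrite(f'pics/{c}4.png',cv2.resize(read_camera(c)[100:310,140:460,::-1],None,fx=2.5,fy=2.5,interpolation=cv2.INTER_CUBIC))"
```

```text
t 12.7167 p [ 0.3918 -0.107   0.2997] along -0.0533 in -0.2019 F [-0.42 -0.13  0.  ] gap 0.007
[[-0.138  0.99  -0.004]
 [ 0.99   0.138 -0.002]
 [-0.002 -0.004 -1.   ]]
[ 0.66  0.42 -0.73  2.11  0.4   0.76 -0.18]
```

View pics/top4.png

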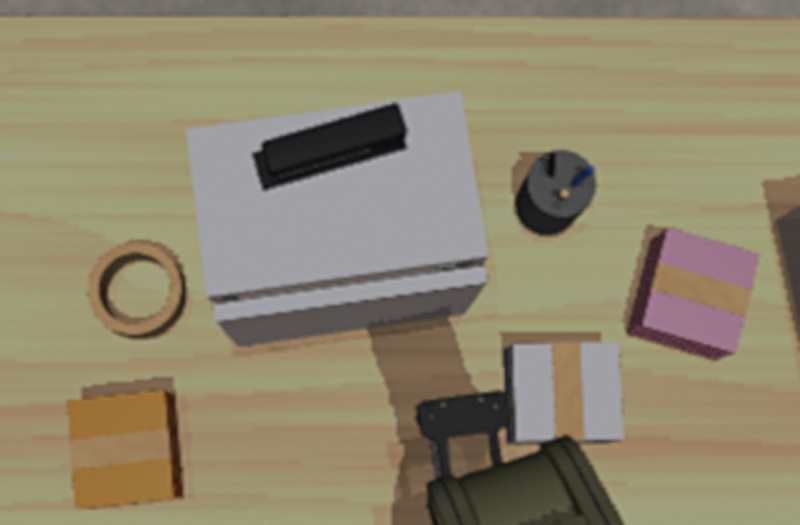

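The carton now lies squarer at crop (567,392), its left corners at (515,343) and (510,442), a good 15 mm clear of the door edge; pink is untouched. Next I turn and tilt the closed fingers for the press.

Call:
apply_moves(
  twist=[
    [0,0,0],
    [0,0,0],
    [0,0,0],
    [0,0,0],
    [0,0,7],
    [0,0,7],
    [0,0,7],
    [0,0,7],
    [0,0,7],
    [0,0,7],
    [0,0,7],
    [0,0,7],
  ],
  slide=[
    [-0.3,2,0],
    [-0.3,2,0],
    [-0.3,2,0],
    [-0.4,2,0],
    [0,0,0],
    [0,0,0],
    [0,0,0],
    [0,0,0],
    [0,0,0],
    [0,0,0],
    [0,0,0],
    [0,0,0],
  ],
  fingers=[1,1,1,1,1,1,1,1,1,1,1,1],
)

```text
t: 13.77
position: [0.4785, -0.1098, 0.2998]
ee_rot: [0.935, 0.354, 0.001, 0.001]
ft_force: [1.0, 0.4, 0.1]
finger_gap: 0.004
grip_force: 0.0
```

Call:
apply_moves(
  twist=[
    [0,0,7],
    [0,0,7],
    [0,0,7],
    [0,0,7],
    [0,0,6],
    [0,5,0],
    [0,5,0],
    [0,5,0],
    [0,5,0],
    [0,0,0],
    [0,0,0],
  ],
  slide=[
    [0,0,0],
    [0,0,0],
    [0,0,0],
    [0,0,0],
    [0,0,0],
    [0,0,0],
    [0,0,0],
    [0,0,0],
    [0,0,0],
    [0,0,0],
    [0,0,0],
  ],
  fingers=[1,1,1,1,1,1,1,1,1,1,1],
)

```text
t: 14.68
position: [0.4771, -0.11, 0.2997]
ee_rot: [0.983, 0.067, 0.172, -0.012]
ft_force: [0.4, 0.6, -0.0]
finger_gap: 0.005
grip_force: 0.0
```

```bash
cat >> h.py <<'E'
def tip():
    s=st(); M=R.from_quat(s['ee_rot']).as_matrix(); t=np.array(s['position'])+.022*M[:,2]
    print('tip',t.round(4),'along',((t[:2]-free)@u).round(4),'in',((t[:2]-free)@n).round(4))
    tgt=np.r_[free-.04*u-.03*n,.181]; print('tool-frame cm to 30mm before press',(M.T@(tgt-t)*100).round(2),'n in tool',(M.T@np.r_[n,0]).round(3))
E
python3 -c "from h import *;tip()"
```

```text
t 14.6833 p [ 0.4771 -0.11    0.2997] along -0.0385 in -0.1178 F [ 0.41  0.58 -0.01] gap 0.005
[[ 0.932  0.136  0.337]
 [ 0.128 -0.991  0.046]
 [ 0.34   0.    -0.94 ]]
tip [ 0.4845 -0.109   0.279 ] along -0.0385 in -0.1103
tool-frame cm to 30mm before press [ 4.22 -0.18 11.95] n in tool [ 0.94  -0.003  0.34 ]
```

Call:
apply_moves(
  twist=[
    [0,0,0],
    [0,0,0],
    [0,0,0],
    [0,0,0],
    [0,0,0],
    [0,0,0],
    [0,0,0],
    [0,0,0],
  ],
  slide=[
    [0.7,-0.03,2],
    [0.7,-0.03,2],
    [0.7,-0.03,2],
    [0.7,-0.03,2],
    [0.7,-0.03,2],
    [0.7,-0.03,2],
    [0,0,0],
    [0,0,0],
  ],
  fingers=[1,1,1,1,1,1,1,1],
)

```text
t: 15.35
position: [0.558, -0.0957, 0.2007]
ee_rot: [0.983, 0.068, 0.173, -0.012]
ft_force: [0.1, -0.6, -0.0]
finger_gap: 0.006
grip_force: 0.0
```

```bash
python3 -c "from h import *;tip()"
```

```text
t 15.35 p [ 0.558  -0.0957  0.2007] along -0.0414 in -0.0357 F [ 0.08 -0.55 -0.04] gap 0.006
[[ 0.931  0.139  0.338]
 [ 0.13  -0.99   0.047]
 [ 0.341  0.    -0.94 ]]
tip [ 0.5654 -0.0947  0.18  ] along -0.0414 in -0.0282
tool-frame cm to 30mm before press [-0.13  0.14 -0.15] n in tool [0.94  0.    0.341]
```

Call:
apply_moves(
  twist=[
    [0,0,0],
    [0,0,0],
    [0,0,0],
    [0,0,0],
    [0,0,0],
  ],
  slide=[
    [0.28,0,0.1],
    [0.28,0,0.1],
    [0.28,0,0.1],
    [0.28,0,0.1],
    [0.28,0,0.1],
  ],
  fingers=[1,1,1,1,1],
)

```text
t: 15.77
position: [0.5717, -0.0945, 0.2021]
ee_rot: [0.982, 0.068, 0.174, -0.012]
ft_force: [-0.2, 0.2, 0.6]
finger_gap: 0.006
grip_force: 0.0
```

Call:
apply_moves(
  twist=[
    [0,0,0],
    [0,0,0],
  ],
  slide=[
    [0.19,0,0.07],
    [0.19,0,0.07],
  ],
  fingers=[1,1],
)

```text
t: 15.93
position: [0.5755, -0.0938, 0.2016]
ee_rot: [0.982, 0.068, 0.173, -0.012]
ft_force: [-0.2, 0.4, -0.8]
finger_gap: 0.009
grip_force: 0.0
```

Call:
apply_moves(
  twist=[
    [0,0,0],
    [0,0,0],
  ],
  slide=[
    [0.19,0,0.07],
    [0.19,0,0.07],
  ],
  fingers=[1,1],
)

```text
t: 16.1
position: [0.5784, -0.0935, 0.2011]
ee_rot: [0.983, 0.067, 0.172, -0.012]
ft_force: [-6.3, -0.9, 4.6]
finger_gap: -0.001
grip_force: 3.1
```

Call:
apply_moves(
  twist=[
    [0,0,0],
    [0,0,0],
  ],
  slide=[
    [0.19,0,0.07],
    [0.09,0,0.03],
  ],
  fingers=[1,1],
)

```text
t: 16.27
position: [0.5793, -0.0934, 0.2005]
ee_rot: [0.983, 0.067, 0.17, -0.012]
ft_force: [-9.1, -1.5, 7.3]
finger_gap: 0.003
grip_force: 4.7
```

Call:
apply_moves(
  twist=[
    [0,0,0],
    [0,0,0],
  ],
  slide=[
    [0.19,0,0.07],
    [0.0,0,0.0],
  ],
  fingers=[1,1],
)

```text
t: 16.43
position: [0.5807, -0.0933, 0.2004]
ee_rot: [0.983, 0.067, 0.17, -0.012]
ft_force: [-8.4, -0.7, 6.3]
finger_gap: 0.005
grip_force: 4.2
```

Call:
apply_moves(
  twist=[
    [0,0,0],
    [0,0,0],
  ],
  slide=[
    [0.19,0,0.07],
    [0.0,0,0.0],
  ],
  fingers=[1,1],
)

```text
t: 16.6
position: [0.5824, -0.0932, 0.2004]
ee_rot: [0.983, 0.067, 0.169, -0.012]
ft_force: [-9.1, -2.3, 7.1]
finger_gap: 0.001
grip_force: 4.7
```

Call:
apply_moves(
  twist=[
    [0,0,0],
    [0,0,0],
  ],
  slide=[
    [0.19,0,0.07],
    [0.0,0,0.0],
  ],
  fingers=[1,1],
)

```text
t: 16.77
position: [0.5834, -0.093, 0.2001]
ee_rot: [0.983, 0.067, 0.168, -0.012]
ft_force: [-11.7, -2.1, 10.0]
finger_gap: 0.006
grip_force: 6.2
```

Call:
apply_moves(
  twist=[
    [0,0,0],
    [0,0,0],
  ],
  slide=[
    [0.19,0,0.07],
    [0.0,0,0.0],
  ],
  fingers=[1,1],
)

```text
t: 16.93
position: [0.5837, -0.0931, 0.1997]
ee_rot: [0.984, 0.067, 0.167, -0.011]
ft_force: [-15.9, -2.3, 12.7]
finger_gap: 0.004
grip_force: 8.1
```

Call:
apply_moves(
  twist=[
    [0,0,0],
    [0,0,0],
  ],
  slide=[
    [0.19,0,0.07],
    [0.0,0,0.0],
  ],
  fingers=[1,1],
)

```text
t: 17.1
position: [0.5839, -0.0931, 0.1993]
ee_rot: [0.984, 0.067, 0.165, -0.011]
ft_force: [-21.9, -2.9, 16.5]
finger_gap: 0.004
grip_force: 10.4
```

Hard stop reached. Now I back off straight out, well past the 75 mm swing.

Call:
apply_moves(
  twist=[
    [0,0,0],
    [0,0,0],
    [0,0,0],
    [0,0,0],
    [0,0,0],
    [0,0,0],
    [0,0,0],
    [0,0,0],
    [0,0,0],
    [0,0,0],
    [0,0,0],
    [0,0,0],
  ],
  slide=[
    [-0.94,0,-0.34],
    [-0.94,0,-0.34],
    [-1.41,0,-0.51],
    [-1.41,0,-0.51],
    [-1.41,0,-0.51],
    [-1.41,0,-0.51],
    [-1.41,0,-0.51],
    [-1.41,0,-0.51],
    [-1.41,0,-0.51],
    [-1.41,0,-0.51],
    [-1.41,0,-0.51],
    [0,0,0],
  ],
  fingers=[1,1,1,1,1,1,1,1,1,1,1,1],
)

```text
t: 18.1
position: [0.4757, -0.1124, 0.2111]
ee_rot: [0.984, 0.068, 0.164, -0.014]
ft_force: [0.4, 0.2, -0.1]
finger_gap: 0.007
grip_force: 0.0
```

Call:
apply_moves(
  twist=[
    [0,0,0],
    [0,0,0],
    [0,0,0],
    [0,0,0],
    [0,0,0],
    [0,0,0],
    [0,0,0],
    [0,0,0],
  ],
  slide=[
    [0,0,-2],
    [0,0,-2],
    [0,0,-2],
    [0,0,-2],
    [0,0,-2],
    [0,0,0],
    [0,0,0],
    [0,0,0],
  ],
  fingers=[1,1,1,1,1,1,1,1],
)

```text
t: 18.77
position: [0.4488, -0.1168, 0.2968]
ee_rot: [0.984, 0.067, 0.165, -0.014]
ft_force: [-0.1, -0.6, -0.9]
finger_gap: 0.006
grip_force: 0.0
```

```bash
python3 -c "
from h import *;st()
a,b=[cv2.resize(read_camera(c)[100:310,140:460,::-1],None,fx=1.4,fy=1.4,interpolation=cv2.INTER_CUBIC) for c in('top','scene')]; cv2.imwrite('pics/end.png',np.vstack([a,b]))"
```

```text
t 18.7667 p [ 0.4488 -0.1168  0.2968] along -0.0356 in -0.1468 F [-0.14 -0.6  -0.87] gap 0.006
[[ 0.936  0.137  0.324]
 [ 0.128 -0.991  0.049]
 [ 0.327 -0.005 -0.945]]
```

View pics/end.png

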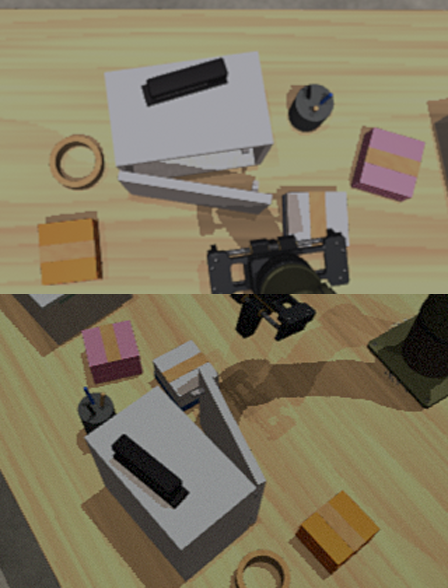

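Both views show the door ajar: its free edge is at (270,205) in the top half, the carton at (317,212) is to the right of it, and the other things are unmoved. The gripper is clear, so I'm handing in.

```bash
python3 -c "
from station import *;print(close_job())"
```

```text
the job is handed in; nothing more can be done
None
```

The job is handed in: the carton was slid upright to the right, clear of the door; the door was then pressed to its stop, stands ajar with the arm backed away, and nothing else moved.

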